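# Take the squeeze-tab safety cap off the solvent jar

### The job

Open the jar with the red safety cap: squeeze the cap's two white side tabs inward and, keeping them squeezed, turn the cap anticlockwise until you feel it come up against its stop, then lift it straight off. Set the cap down gently, right way up, on the green mat. Do not force it: never twist or pull the cap hard against the jar, and leave the other things on the bench where they are.

Things in the scene. Friction and masses are not known exactly. Their poses are not given: they have to be found in the camera images.
- cap_center (a point): Centre (half-way up) of the red round safety cap, 48 mm dia., 34 mm tall, about 75 g with its tabs, hollow below. Seated, this point is 115 mm above the bench. z points up out of its closed top; its two tabs are on its +y and -y sides. Anticlockwise seen from above (positive about z) opens it.
- tab_a_face (a point): Centre of the flat outer face (22 x 22 mm, 10 to 32 mm above the cap's underside) of the white tab on the cap's +y side. It looks along the cap's +y, 31 mm from the cap's axis at rest: the two faces are 62 mm apart, 50 mm when both are fully in. A narrow leg of the tab reaches 4 mm below the cap's underside.
- tab_b_face (a point): Centre of the outer face of the white tab on the cap's -y side; as tab_a_face.
- tab_a (a joint): How far the +y tab is pressed in towards the cap's axis: 0 at rest, 0.006 m fully in. Sprung: about 2 N at rest, 9 N fully in. The lock is clear from 0.0035 m on.
- tab_b (a joint): The same for the -y tab.
- cap: The cap with its tabs; origin at the centre of its underside, axes as cap_center. With both tabs in, it turns easily until it meets a hard stop, 0.9 to 1.5 rad from where it starts: this differs each time and cannot be seen. At the stop, and up to 0.15 rad back from it, it lifts off straight up; short of that hidden lugs hold it. With a tab not pressed in, it is blocked within 0.6 rad.
- jar: White round jar, 84 mm dia., with a yellow and black band, fixed in a wooden board 112 x 112 x 18 mm screwed to the bench; cannot move. Origin on the bench under its axis. Shoulder at 89 mm, neck 26 mm dia. up to 128 mm. Small lock blocks round the neck, up to 31 mm from the axis, end 96.5 mm above the bench.
- jar_mouth (a point): Point on the jar's axis, 98 mm above the bench, where the centre of the seated cap's underside is. The cap has 1.5 mm of sideways play on the neck, and 3 mm of upward play while its lugs hold it; the neck reaches 30 mm up into it.
- mat_top (a point): Centre of the top face of the flat green rubber-edged mat, 130 x 130 mm, 8 mm thick, fixed on the bench; its top is 8 mm above the bench.
- oil_bottle: Small cream bottle with a red nozzle, 40 x 40 x 118 mm, loose bystander; origin at its underside.
- glue_bottle: Dark blue bottle with a white nozzle, 51 x 51 x 184 mm, loose bystander; origin at its underside.
- filler_tub: Round teal tub with a yellow lid, 70 x 70 x 66 mm, loose bystander; origin at its underside.
- tape_measure: Black and yellow tape measure, 43 x 98 x 66 mm, loose bystander; origin at its underside.
Mind the look-alikes: they are no part of the job. There is more than one size of the cap; the job needs the middle-sized.

How it is judged:
On the way, in this order (a step that is already met when the one before it is completed fails the run):
1. both tabs are squeezed in while the cap is on the jar (value of joint each of tab_a, tab_b above 0.003 m and distance between cap and jar_mouth below 0.008 m), for 0.2 s.
2. the cap is lifted straight off the neck (z of cap in the frame of jar_mouth above 0.034 m and horizontal distance between cap and jar_mouth below 0.03 m).
At the end, for the whole second after the job is handed in: The cap stands at rest and right way up (within 0.2 rad) on the mat, its centre within 55 mm of the mat's centre along each edge direction, let go (x of cap in the frame of mat_top between -0.055 and 0.055 m and y of cap in the frame of mat_top between -0.055 and 0.055 m and z of cap in the frame of mat_top below 0.009 m and not (angle between cap's own z axis and vertical above 0.2 rad) and linear speed of cap below 0.01 m/s); the robot touches nothing.
It fails at once if the cap is twisted or pulled against the jar with more than 60 N (contact force between cap and jar above 60 N).
It fails at once if the cap is dropped (it moves faster than 0.6 m/s with no finger on it) (linear speed of cap above 0.6 m/s and contact force between the fingers and cap below 0.2 N).
It fails at once if a bystander is moved by more than 20 mm (distance of any of oil_bottle, glue_bottle, filler_tub, tape_measure from where it was at the start of the episode above 0.02 m).
It also fails if it takes over 72 s, if anything falls off the work surface, if the arm or the gripper's body presses on something with over 40 N, if the wrist force passes 120 N, or if a joint passes its speed limit or range.

### The arm

A 7-joint arm with a two-finger parallel gripper is mounted at the origin on a cart in front of the work surface, level with it; the furniture and walls round the work are solid. World frame = base frame: x ahead of the robot, y to its left, z up, the work surface at z = 0. Lengths are in m, angles in rad, forces in N, time in s.
With the tool pointing down it reaches from about 0.35 to 0.9 m from the base axis. Payload 19.9 kg.
Tool frame: the origin (TCP) lies between the finger pads; the fingertips stand 19 mm ahead of it and the grasp point (between the pads) is the TCP; z points along the fingers, y is the direction in which the jaws open and shut (so a half turn about z gives the same grasp; the last joint's range is limited). The gripper opens to 94 mm and grips with 3 to 60 N. Pads are 16 mm wide; open, the fingers measure 119 mm over their backs; the gripper's body (75 mm by 177 mm) begins 78 mm behind the grasp point.
Start: joints at [-1.383, 0.417, -0.01, 1.614, 0.005, 1.111, -0.053], TCP at [0.142, 0.609, 0.224] pointing down, gripper open.
Joint ranges: [-2.81, 2.81], [-0.39, 2.02], [-1.27, 1.25], [0.06, 2.57], [-1.19, 4.33], [0.19, 2], [-2.82, 2.82]. Speed limits (rad/s): [1.89, 1.89, 2.39, 2.39, 3.01, 3.01, 3.01].

### API

Orientations are given as a 3x3 rotation matrix whose columns are the frame's x, y, z axes.
In Python, from rig import robot gives the robot as it stands. Calls block until the motion is done:
- robot.move_ptp(position, orientation): joint-space move of the TCP to a pose.
- robot.move_linear(position, velocity=0.15, frame=None, threshold=None): straight line of the TCP; frame=None keeps the orientation; velocity is the mean speed in m/s. With threshold (N) it stops when the force on the tool has changed by that much, and returns True; else False.
- robot.goto_joints(angles): joint-space move.
- robot.gripper_to(opening): finger opening in m; the grip force is fixed at half the most; returns when the fingers have stopped.
- robot.pause(seconds).
- robot.ik(position, orientation): joint angles nearest the present ones, or None.
- robot.get_state(): the state.
- robot.grab_frame(name): name is "scene" or "top" or "wrist"; returns the picture (480x640x3 uint8, red, green, blue); there is no depth.
- robot.camera_info(name): a dict with "fx", "fy", "cx", "cy" (pixels), "dist" ([k1, k2, p1, p2, k3] as OpenCV has them; the pictures are not rectified), "rvec" (rotation vector, rad) and "tvec" (3), from world to camera coordinates, as OpenCV has them. Camera axes: x right, y down, z forward; pixel columns grow to the right and rows downward; lengths in m; the calibration is good to about 2 mm. A picture is of the moment at which its call begins: read the wrist's pose just before it. camera_info takes no time and is no camera call; for the wrist camera it gives the pose at the moment of the call.
A pose or a line that the arm cannot do raises robot.PlanningError and nothing moves.
- robot.sign_off(): hands the job in, once; it reports no verdict.
The state is a dict: "time": time; "qpos": joint angles; "joint_vel": joint speeds; "effort": joint torques, N m; "ee_pos": TCP position; "tool_rot": TCP orientation; "force": force on the tool from outside, world axes, zero at the start; "moment": the same for the moment, N m; "opening": finger opening in m.
Only numpy, scipy, OpenCV 4.12 (cv2) and the standard library are available. Lean on these libraries where they do the work, as an engineer would, in place of code of your own. Each camera call takes 0.05 s, during which the arm holds its last target.

## Working session

There is one attempt and no reset: what is moved stays moved. The work goes in short steps, each a Python script; the robot and the scene stay as the last script left them, time stands still between calls to the robot, and variables do not carry over. Pictures are saved under pics/ and viewed, and the job is handed in when it is done.

```bash
mkdir -p pics; ls
python3 - <<'E'
from rig import robot
import cv2
s=robot.get_state(); print(s['time'],s['ee_pos'],s['opening'])
for n in ["scene","top","wrist"]:
    im=robot.grab_frame(n); cv2.imwrite(f"pics/{n}0.png",im[:,:,::-1]); print(n,robot.camera_info(n))
E
```

```text
pics
0.0 [0.14169473 0.60838054 0.22384098] 0.09392773555731264
scene {'fx': 444.398548315895, 'fy': 444.398548315895, 'cx': 311.91274208144654, 'cy': 239.24241530815124, 'dist': array([-0.02703739,  0.        ,  0.        ,  0.        ,  0.        ]), 'rvec': array([ 2.22756348, -0.7942641 ,  0.3291735 ]), 'tvec': array([-0.3894871 ,  0.32873377,  0.86618935])}
top {'fx': 556.5958621805794, 'fy': 556.5958621805794, 'cx': 316.60038441632463, 'cy': 244.10758061359812, 'dist': array([-0.05209158,  0.        ,  0.        ,  0.        ,  0.        ]), 'rvec': array([ 2.19459065, -2.13339582,  0.11634531]), 'tvec': array([0.01645027, 0.55047084, 1.39328677])}
wrist {'fx': 397.76136488435185, 'fy': 397.76136488435185, 'cx': 314.91965793845833, 'cy': 233.936850547912, 'dist': array([-0.02168318,  0.        ,  0.        ,  0.        ,  0.        ]), 'rvec': array([-2.31045398, -1.83485396, -0.21474751]), 'tvec': array([-0.62485915, -0.0247807 ,  0.38989695])}
```

View pics/scene0.png

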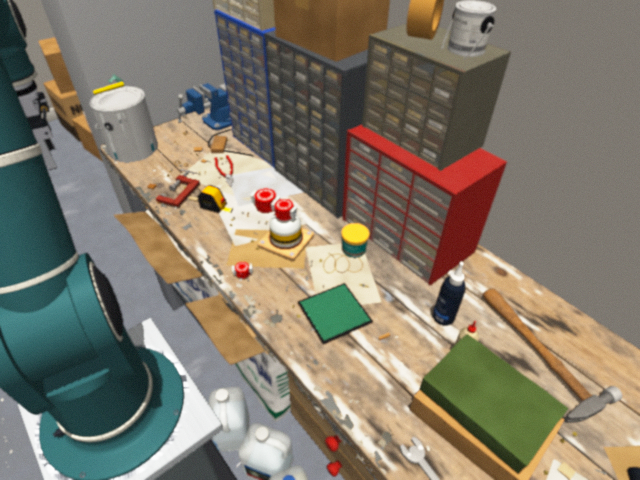

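View pics/top0.png

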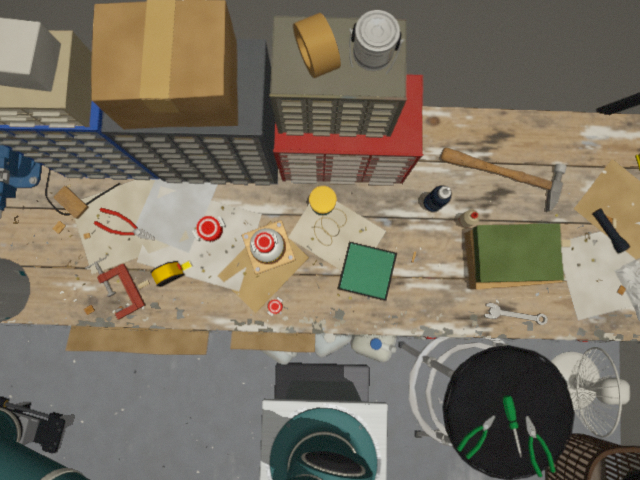

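View pics/wrist0.png

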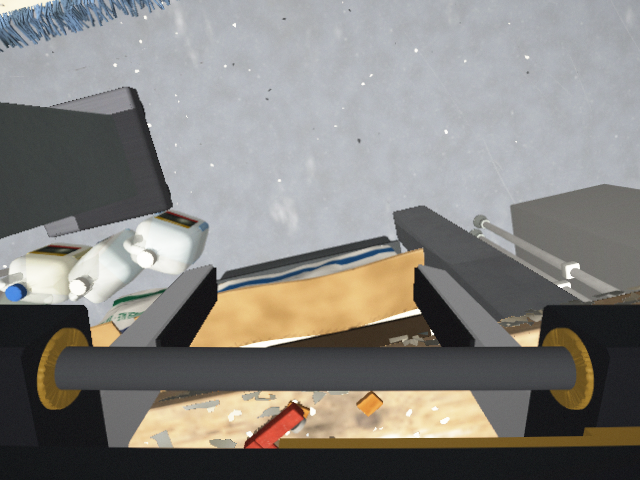

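```bash
cat > h.py <<'E'
import numpy as np, cv2
from rig import robot
def ray(ci,uv):
    K=np.array([[ci['fx'],0,ci['cx']],[0,ci['fy'],ci['cy']],[0,0,1]])
    p=cv2.undistortPoints(np.array([[uv]],float),K,np.array(ci['dist']))[0,0]
    R=cv2.Rodrigues(np.array(ci['rvec']))[0]; c=-R.T@np.array(ci['tvec'])
    return c,R.T@np.array([p[0],p[1],1.])
def onz(ci,uv,z):
    c,d=ray(ci,uv); return c+d*(z-c[2])/d[2]
def tri(rays):
    A=np.zeros((3,3));b=np.zeros(3)
    for c,d in rays:
        d=d/np.linalg.norm(d);P=np.eye(3)-np.outer(d,d);A+=P;b+=P@c
    return np.linalg.solve(A,b)
def proj(ci,p):
    K=np.array([[ci['fx'],0,ci['cx']],[0,ci['fy'],ci['cy']],[0,0,1]])
    return cv2.projectPoints(np.array([p],float),np.array(ci['rvec']),np.array(ci['tvec']),K,np.array(ci['dist']))[0][0,0]
def red(im):
    h=cv2.cvtColor(im,cv2.COLOR_RGB2HSV); return (((h[...,0]<8)|(h[...,0]>172))&(h[...,1]>150)&(h[...,2]>90)).astype(np.uint8)
def green(im):
    h=cv2.cvtColor(im,cv2.COLOR_RGB2HSV); return ((h[...,0]>65)&(h[...,0]<90)&(h[...,1]>120)&(h[...,2]>40)).astype(np.uint8)
E
python3 - <<'E'
from h import *
im={n:cv2.imread(f'pics/{n}0.png')[:,:,::-1].copy() for n in('top','scene')}
a=cv2.resize(im['top'][190:330,180:420],None,fx=3.2,fy=3.2,interpolation=cv2.INTER_CUBIC)
cv2.imwrite('pics/topz.png',a[:,:,::-1])
a=cv2.resize(im['scene'][150:290,180:400],None,fx=3.6,fy=3.6,interpolation=cv2.INTER_CUBIC)
cv2.imwrite('pics/scz.png',a[:,:,::-1])
for n in im:
    ci=robot.camera_info(n)
    for nm,m in(('red',red(im[n])),('green',green(im[n]))):
        k,l,st,ce=cv2.connectedComponentsWithStats(m)
        for i in range(1,k):
            if st[i,4]>60: print(n,nm,st[i],ce[i].round(1),onz(ci,ce[i],.132 if nm=='red' else .008).round(4), onz(ci,ce[i],.034).round(4))
E
```

```text
top red [ 273   75  150   84 3962] [367.5 133.8] [ 0.8119 -0.0844  0.132 ] [ 0.843  -0.0927  0.034 ]
top red [100 208  37  20 116] [117.1 215.3] [0.5948 0.5131 0.132 ] [0.6097 0.5494 0.034 ]
top red [197 216  25  25 196] [210.2 229.7] [0.566  0.2862 0.132 ] [0.5788 0.3055 0.034 ]
top red [201 221  14  14 137] [207.6 227.2] [0.5718 0.2928 0.132 ] [0.585  0.3127 0.034 ]
top red [ 94 222  40  13 120] [111.8 229.5] [0.5599 0.5234 0.132 ] [0.5722 0.5604 0.034 ]
top red [255 233  19  19 102] [264.6 243.3] [0.5371 0.1551 0.132 ] [0.5477 0.1647 0.034 ]
top red [259 237  10  10  85] [263.6 241.5] [0.5412 0.1577 0.132 ] [0.5522 0.1674 0.034 ]
top red [ 98 264  46  55 696] [124.3 288.2] [0.4206 0.4839 0.132 ] [0.4226 0.518  0.034 ]
top green [360 249  34  18 170] [374.7 257.1] [ 0.5225 -0.1193  0.008 ] [ 0.5202 -0.1167  0.034 ]
top green [362 282  22  15  73] [371.1 289.2] [ 0.4394 -0.1116  0.008 ] [ 0.4386 -0.1091  0.034 ]
top green [503 395  16  34 318] [510.1 411.3] [ 0.1388 -0.4717  0.008 ] [ 0.1435 -0.4626  0.034 ]
top green [457 425  26  27 181] [468.1 437.6] [ 0.0714 -0.3645  0.008 ] [ 0
[... 574 characters left out ...]
2 ] [0.5638 0.2925 0.034 ]
scene red [260 191  11   7  63] [264.7 194. ] [0.5249 0.2178 0.132 ] [0.5899 0.325  0.034 ]
scene red [275 200  18  21 244] [283.1 210.1] [0.5236 0.1372 0.132 ] [0.5884 0.2332 0.034 ]
scene red [236 262  14  17 161] [242.2 270.3] [0.339  0.0335 0.132 ] [0.3781 0.1151 0.034 ]
scene red [325 436  16  16 186] [332.3 442.7] [ 0.2515 -0.3595  0.132 ] [ 0.2784 -0.3325  0.034 ]
scene red [327 460  15  16 148] [334.2 467.3] [ 0.2299 -0.3887  0.132 ] [ 0.2539 -0.3658  0.034 ]
scene green [343 242  23  11 150] [353.8 248. ] [0.6577 0.017  0.008 ] [ 0.6388 -0.0009  0.034 ]
scene green [ 300  285   70   55 2151] [334.1 311.9] [ 0.4819 -0.1054  0.008 ] [ 0.4686 -0.1195  0.034 ]
```

View pics/topz.png

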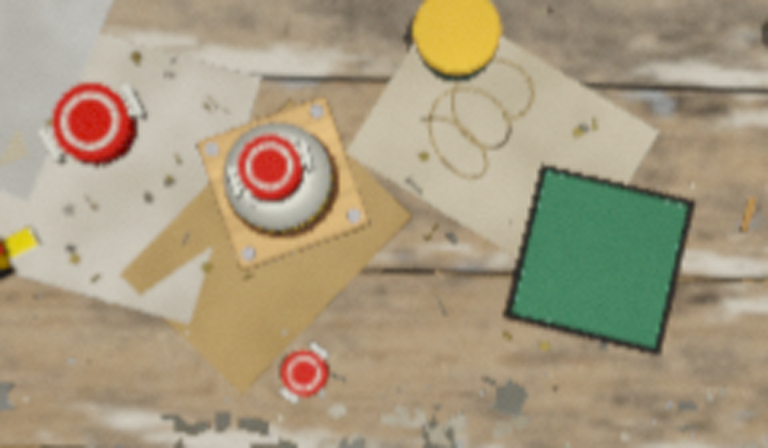

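View pics/scz.png

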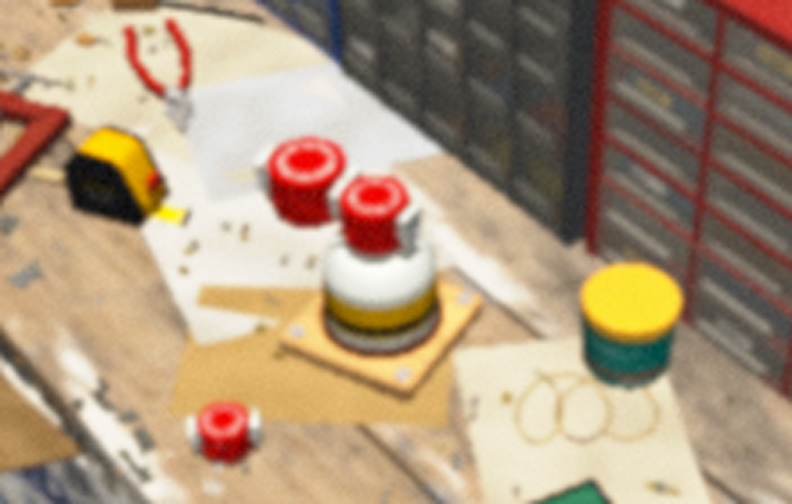

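```bash
cat >> h.py <<'E'
def Rdown(yaw): # tool y axis at world angle yaw, z down
    y=np.array([np.cos(yaw),np.sin(yaw),0]); z=np.array([0,0,-1.]); return np.column_stack([np.cross(y,z),y,z])
E
python3 - <<'E'
from h import *
ci=robot.camera_info('wrist');R=cv2.Rodrigues(ci['rvec'])[0];c=-R.T@ci['tvec'];s=robot.get_state()
print('cam in tool',s['tool_rot'].T@(c-s['ee_pos']), (s['tool_rot'].T@R.T).round(2).tolist(), s['tool_rot'].round(2).tolist())
ci=robot.camera_info('top'); s_=3.2
f=lambda u,v,z: onz(ci,(180+u/s_,190+v/s_),z)
print('cap',f(268,167.5,.132))
a=f(236,180,.13);b=f(303,152,.13);d=b-a;print('tabs',a,b,np.linalg.norm(d),np.degrees(np.arctan2(d[1],d[0])))
cs=[f(*p,.008) for p in((543,168),(692,203),(658,351),(508,316))];print('mat',np.round(cs,4),np.mean(cs,0),[np.linalg.norm(cs[i]-cs[i-1]) for i in range(4)])
print('tub',f(457,33,.066))
yaw=np.arctan2(d[1],d[0])
for k in(-np.pi,0,np.pi):
  for dy in(-.1,0,.8,1.6):
    q=robot.ik([.54,.157,.121],Rdown(yaw+k+dy)); print(round(k,2),dy,None if q is None else np.round(q,2))
E
```

```text
cam in tool [ 0.06639298  0.00020744 -0.16061797] [[0.0, -0.97, -0.23], [1.0, 0.0, 0.0], [-0.0, -0.23, 0.97]] [[-0.97, 0.23, -0.0], [0.23, 0.97, -0.0], [-0.0, -0.0, -1.0]]
cap [0.53927025 0.15725343 0.132     ]
tabs [0.52947918 0.18088251 0.13      ] [0.55182375 0.13184861 0.13      ] 0.05388509712943358 -65.50141393824047
mat [[ 0.5588 -0.0537  0.008 ]
 [ 0.5337 -0.1752  0.008 ]
 [ 0.4135 -0.1495  0.008 ]
 [ 0.4382 -0.0282  0.008 ]] [ 0.48605055 -0.1016682   0.008     ] [np.float64(0.12332222444700809), np.float64(0.1240657576493816), np.float64(0.1229813446391926), np.float64(0.1237588152811771)]
tub [0.65705956 0.01939786 0.066     ]
-3.14 -0.1 [-0.52  0.44  0.23  1.87 -0.13  0.85  1.67]
-3.14 0 [-0.5   0.43  0.21  1.87 -0.11  0.85  1.76]
-3.14 0.8 [-0.39  0.43  0.06  1.86 -0.03  0.85  2.49]
-3.14 1.6 [-1.12  0.7   1.08  1.89 -0.73  1.02 -2.4 ]
0 -0.1 [-0.83  0.5   0.63  1.88 -0.38  0.88 -1.26]
0 0 [-0.82  0.5   0.62  1.88 -0.37  0.88 -1.16]
0 0.8 [-0.82  0.5   0.62  1.88 -0.37  0.88 -0.36]
0 1.6 [-0.74  0.47  0.51  1.88 -0.29  0.87  0.37]
3.14 -0.1 [-0.52  0.44  0.23  1.87 -0.13  0.85  1.67]
3.14 0 [-0.5   0.43  0.21  1.87 -0.11  0.85  1.76]
3.14 0.8 [-0.39  0.43  0.06  1.86 -0.03  0.85  2.49]
3.14 1.6 [-1.12  0.7   1.08  1.89 -0.73  1.02 -2.4 ]
```

Run:
```python
from h import *
yaw=np.radians(-65.5)
robot.move_ptp([.539,.157,.25],Rdown(yaw))
s=robot.get_state();print(s['time'],s['ee_pos'],s['qpos'].round(2),s['force'].round(2))
ci=robot.camera_info('wrist');im=robot.grab_frame('wrist');cv2.imwrite('pics/w1.png',im[:,:,::-1])
import pickle;pickle.dump(ci,open('w1.pkl','wb'))
print(proj(ci,[.539,.157,.132]))
```

```text
2.3083 [0.53879083 0.15795715 0.24984958] [-0.88  0.33  0.67  1.76 -0.23  1.13 -1.28] [0.04 0.6  0.49]
[316.24234456 235.4513598 ]
```

View pics/w1.png

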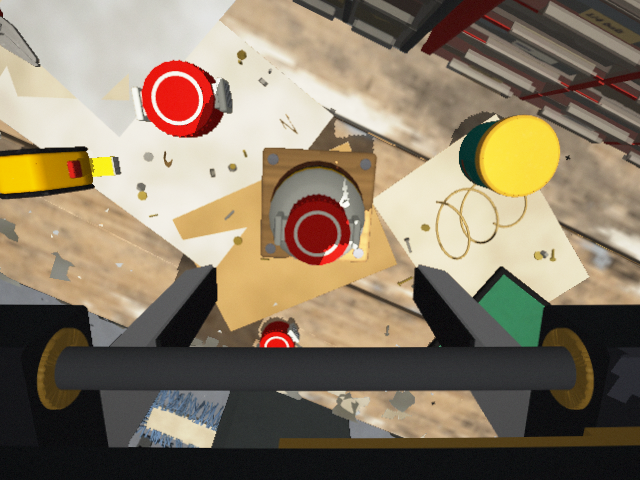

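Run:
```python
from h import *
import pickle
ci=pickle.load(open('w1.pkl','rb'));im=cv2.imread('pics/w1.png')[:,:,::-1].copy()
a=cv2.resize(im[170:290,240:400],None,fx=5,fy=5,interpolation=cv2.INTER_CUBIC)
cv2.imwrite('pics/w1z.png',a[:,:,::-1])
m=red(im)[170:290,240:400]
k,l,st,ce=cv2.connectedComponentsWithStats(m)
for i in range(1,k):
    if st[i,4]>50: print(st[i],ce[i])
l_=[]
```

```text
[  45   28   65   67 1645] [77.04620061 59.88145897]
[  58   45   39   38 1192] [76.92533557 63.40268456]
```

View pics/w1z.png

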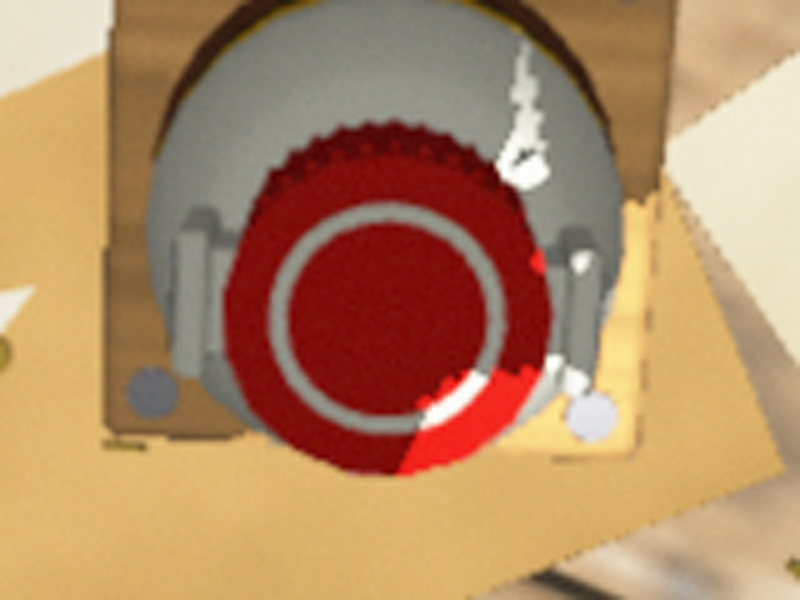

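Run:
```python
from h import *
import pickle
ci=pickle.load(open('w1.pkl','rb'))
g=lambda x,y,z: onz(ci,(240+(x+.5)/5-.5,170+(y+.5)/5-.5),z)
print('cap',g(387,317.5,.132))
r=[g(*p,.132) for p in((225,312),(551,312),(387,475))];print(r,np.linalg.norm(r[1]-r[0]),(r[0]+r[1])/2)
a=g(192,302,.13);b=g(583,322,.13);d=b-a
print(a,b,(a+b)/2,np.linalg.norm(d),np.degrees(np.arctan2(d[1],d[0])))
a=g(174,300,.13);b=g(602,322,.13);print('outer',np.linalg.norm(b-a),(a+b)/2)
p,q=g(182,230,.13),g(172,372,.13);e=p-q;print('edgeangle-90',np.degrees(np.arctan2(e[1],e[0]))-90,np.linalg.norm(e))
```

```text
cap [0.54080958 0.15723165 0.132     ]
[array([0.53183023, 0.17875031, 0.132     ]), array([0.55138557, 0.13613285, 0.132     ]), array([0.51923618, 0.14730536, 0.132     ])] 0.04688986614160946 [0.5416079  0.15744158 0.132     ]
[0.53070812 0.18363627 0.13      ] [0.55162908 0.1309069  0.13      ] [0.5411686  0.15727158 0.13      ] 0.05672806139621011 -68.35874470629001
outer 0.062092346769558944 [0.5413365  0.15726172 0.13      ]
edgeangle-90 -70.62003382359575 0.021167050155647335
```

```bash
cat >> h.py <<'E'
def st(tag=''):
    s=robot.get_state();y=np.degrees(np.arctan2(s['tool_rot'][1,1],s['tool_rot'][0,1]))
    print(tag,round(s['time'],2),'p',np.round(s['ee_pos'],4),'yaw',round(y,1),'F',np.round(s['force'],1),'M',np.round(s['moment'],2),'op',round(s['opening'],4),flush=True);return s
E
python3 - <<'E'
from h import *
yaw=np.radians(-69)
t=np.array([.541,.1572,.165])
robot.move_linear(t,frame=Rdown(yaw),velocity=.06); robot.pause(.3); s=st('above')
off=t-s['ee_pos']; off[2]=0
print(robot.move_linear([.541,.1572,.121],velocity=.04,threshold=8)); robot.pause(.3); st('down')
im=robot.grab_frame('wrist');cv2.imwrite('pics/w2.png',im[:,:,::-1])
E
```

```text
above 4.22 p [0.541  0.1573 0.1651] yaw -69.0 F [ 0.3  0.1 -0.4] M [-0.05  0.21 -0.02] op 0.094
False
down 5.78 p [0.541  0.1572 0.1211] yaw -69.0 F [-0.1  0.5 -1.4] M [-0.    0.16 -0.02] op 0.0939
```

View pics/w2.png

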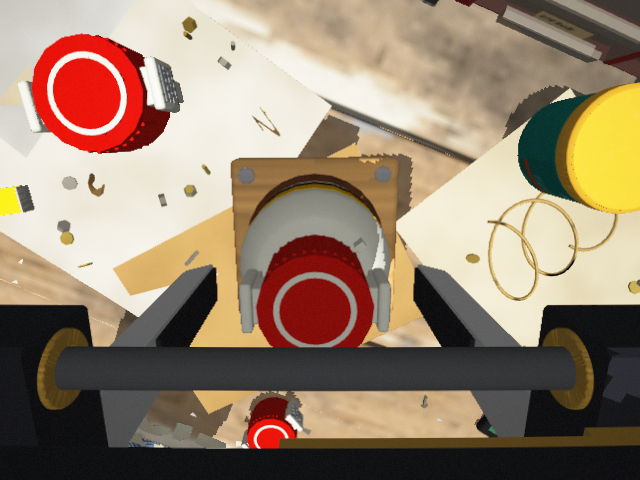

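Run:
```python
from h import *
st()
robot.gripper_to(.058); robot.pause(.2); st('58')
robot.gripper_to(.052); robot.pause(.2); st('52')
```

```text
5.83 p [0.541  0.1572 0.1211] yaw -69.0 F [-0.   0.6 -0.1] M [-0.06  0.19  0.03] op 0.094
58 6.75 p [0.541  0.1572 0.121 ] yaw -69.0 F [-0.2 -0.2  0.6] M [-0.07  0.19 -0.  ] op 0.0578
52 7.29 p [0.541  0.1572 0.121 ] yaw -69.0 F [-0.4 -0.3  2.6] M [-0.07  0.28 -0.  ] op 0.0521
```

Run:
```python
from h import *
robot.gripper_to(.047); robot.pause(.3); s0=st('47')
M0=s0['moment'][2]
yaw=np.radians(-69)
P=[.541,.1572,.121]
for i in range(1,14):
    robot.move_linear(P,frame=Rdown(yaw+.04*i),velocity=.1); s=st(f'{.04*i:.2f}')
    if abs(s['moment'][2]-M0)>.3 or np.linalg.norm((s['force']-s0['force'])[:2])>12: break
```

```text
47 7.83 p [0.5411 0.1572 0.1212] yaw -69.0 F [-1.4 -0.2  5.9] M [-0.15  0.56  0.04] op 0.049
0.04 8.07 p [0.5412 0.1573 0.1212] yaw -66.8 F [-0.9 -0.2  5. ] M [-0.05  0.24  0.01] op 0.0492
0.08 8.32 p [0.5412 0.1573 0.1212] yaw -64.5 F [0.4 0.8 5.1] M [-0.01  0.18  0.02] op 0.0491
0.12 8.57 p [0.5413 0.1573 0.1212] yaw -62.2 F [ 0.6 -0.1  5.6] M [-0.02  0.16  0.04] op 0.0487
0.16 8.82 p [0.5413 0.1573 0.1212] yaw -59.9 F [-0.  -0.1  5.2] M [0.01 0.12 0.01] op 0.0493
0.20 9.07 p [0.5413 0.1573 0.1212] yaw -57.6 F [ 0.2 -0.1  5.8] M [0.02 0.09 0.04] op 0.049
0.24 9.32 p [0.5412 0.1573 0.1212] yaw -55.3 F [0.9 0.2 5.3] M [-0.02  0.12  0.07] op 0.049
0.28 9.57 p [0.5412 0.1573 0.1212] yaw -53.0 F [0.3 0.7 5.1] M [0.04 0.14 0.04] op 0.049
0.32 9.82 p [0.5413 0.1573 0.1212] yaw -50.7 F [-0.5  1.1  5.6] M [-0.01  0.08  0.03] op 0.0493
0.36 10.07 p [0.5413 0.1573 0.1212] yaw -48.4 F [-1.3  0.4  5.8] M [0.03 0.11 0.01] op 0.049
0.40 10.32 p [0.5413 0.1573 0.1212] yaw -46.2 F [0.9 0.8 4.4] M [-0.02  0.1   0.02] op 0.0493
0.44 10.57 p [0.5413 0.1573 0.1212] yaw -43.9 F [0.9 1.3 5.5] M [0.01 0.17 0.01] op 0.0489
0.48 10.82 p [0.5412 0.1573 0.1212] yaw -41.6 F [1.3 1.1 5.2] M [-0.02  0.12  0.06] op 0.0491
0.52 11.07 p [0.5412 0.1573 0.1212] yaw -39.3 F [-0.2 -0.4  5.8] M [0.01 0.15 0.04] op 0.0497
```

Run:
```python
from h import *
M0=.03;yaw=np.radians(-69);P=[.541,.1572,.121]
im=robot.grab_frame('wrist');cv2.imwrite('pics/w3.png',im[:,:,::-1])
for i in range(14,41):
    a=.04*i
    robot.move_linear(P,frame=Rdown(yaw+a),velocity=.1); s=st(f'{a:.2f}')
    if abs(s['moment'][2]-M0)>.2 or np.linalg.norm(s['force'][:2])>10: break
```

```text
0.56 11.38 p [0.5413 0.1573 0.1212] yaw -37.0 F [ 0.4 -0.1  5. ] M [0.03 0.06 0.01] op 0.0489
0.60 11.62 p [0.5413 0.1573 0.1212] yaw -34.7 F [-0.6  0.8  5.4] M [-0.02  0.16  0.05] op 0.0493
0.64 11.88 p [0.5413 0.1573 0.1212] yaw -32.4 F [0.2 0.6 4.8] M [-0.01  0.08  0.07] op 0.0488
0.68 12.12 p [0.5413 0.1573 0.1212] yaw -30.1 F [0.6 0.7 4.8] M [0.04 0.06 0.03] op 0.0492
0.72 12.38 p [0.5412 0.1573 0.1212] yaw -27.8 F [0.4 0.3 5.8] M [-0.01  0.08  0.05] op 0.049
0.76 12.62 p [0.5413 0.1573 0.1212] yaw -25.5 F [-0.4  0.1  5.8] M [-0.03  0.04  0.03] op 0.0489
0.80 12.88 p [0.5412 0.1573 0.1212] yaw -23.2 F [0.6 0.1 4.8] M [-0.    0.08  0.04] op 0.0493
0.84 13.12 p [0.5412 0.1573 0.1212] yaw -20.9 F [0.4 0.  4.7] M [-0.01  0.09  0.02] op 0.049
0.88 13.38 p [0.5412 0.1573 0.1212] yaw -18.6 F [ 0.2 -0.5  5.3] M [-0.01  0.16  0.03] op 0.0495
0.92 13.62 p [0.5413 0.1573 0.1212] yaw -16.4 F [0.4 0.7 5.1] M [0.02 0.06 0.05] op 0.0492
0.96 13.88 p [0.5413 0.1573 0.1212] yaw -14.1 F [0.1 0.  5.6] M [-0.    0.01  0.03] op 0.0489
1.00 14.12 p [0.5412 0.1573 0.1212] yaw -11.8 F [0.1 0.2 5.5] M [0.03 0.08 0.03] op 0.0489
1.04 14.38 p [0.5413 0.1573 0.1212] yaw -9.5 F [0.2 0.9 5. ] M [-0.05  0.03  0.04] op 0.049
1.08 14.62 p [0.5413 0.1573 0.1212] yaw -7.2 F [-0.9  0.5  5.5] M [-0.06  0.08  0.05] op 0.049
1.12 14.88 p [0.5412 0.1573 0.1212] yaw -4.9 F [ 0.4 -0.2  5.6] M [0.02 0.13 0.03] op 0.0488
1.16 15.12 p [0.5413 0.1573 0.1212] yaw -2.6 F [-0.7  0.1  5.6] M [-0.    0.08  0.02] op 0.049
1.20 15.38 p [0.5413 0.1573 0.1212] yaw -0.3 F [0.5 0.7 5.2] M [0.05 0.11 0.01] op 0.0485
1.24 15.62 p [0.5411 0.1573 0.1212] yaw 2.0 F [-2.1  0.7  6.9] M [-0.04  0.5   0.01] op 0.0492
1.28 15.88 p [0.5408 0.1572 0.1211] yaw 4.3 F [-3.8 -0.5  8.1] M [-0.23  0.91 -0.12] op 0.0487
1.32 16.12 p [0.5408 0.1571 0.1211] yaw 6.5 F [-3.6  0.   8.2] M [-0.18  1.03 -0.53] op 0.0488
```

View pics/w3.png

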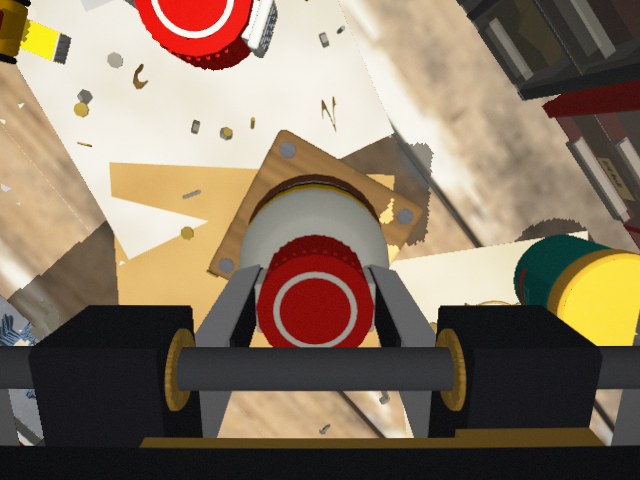

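Run:
```python
from h import *
yaw=np.radians(-69)+1.25;P=np.array([.541,.1572,.121])
robot.move_linear(P,frame=Rdown(yaw),velocity=.1); robot.pause(.2); st('back')
for dz in(.004,.008,.016):
    r=robot.move_linear(P+[0,0,dz],velocity=.03,threshold=12); st(f'{dz} {r}')
    if r: break
```

```text
back 16.57 p [0.5409 0.1572 0.1212] yaw 2.5 F [-2.5 -1.7  7.8] M [-0.21  0.6  -0.13] op 0.0492
0.004 False 16.86 p [0.5408 0.1572 0.125 ] yaw 2.6 F [-2.5 -0.1 -0. ] M [-0.18  0.35 -0.02] op 0.0493
0.008 False 17.14 p [0.5409 0.1572 0.1291] yaw 2.6 F [-1.8 -2.3  0.9] M [-0.35  0.54 -0.  ] op 0.0489
0.016 False 17.56 p [0.5412 0.1573 0.1373] yaw 2.6 F [ 0.2  0.3 -0.8] M [-0.06  0.03  0.03] op 0.0489
```

```bash
python3 - <<'E'
from h import *
print(robot.move_linear([.5412,.1573,.121+.085],velocity=.05,threshold=12)); robot.pause(.2);st('up')
for n in('wrist','scene'):
    im=robot.grab_frame(n);cv2.imwrite(f'pics/{n}4.png',im[:,:,::-1])
E
python3 - <<'E'
import cv2,numpy as np
a=cv2.imread('pics/wrist4.png')[:, :];b=cv2.imread('pics/scene4.png')
b=cv2.resize(b[120:320,180:400],None,fx=2.4,fy=2.4)
cv2.imwrite('pics/c4.png',cv2.resize(np.hstack([a,b[:480,:528]]),None,fx=.68,fy=.68))
E
```

```text
False
up 19.29 p [0.5411 0.1573 0.2058] yaw 2.6 F [-0.4  0.3 -0.7] M [-0.04  0.07  0.02] op 0.0488
```

View pics/c4.png

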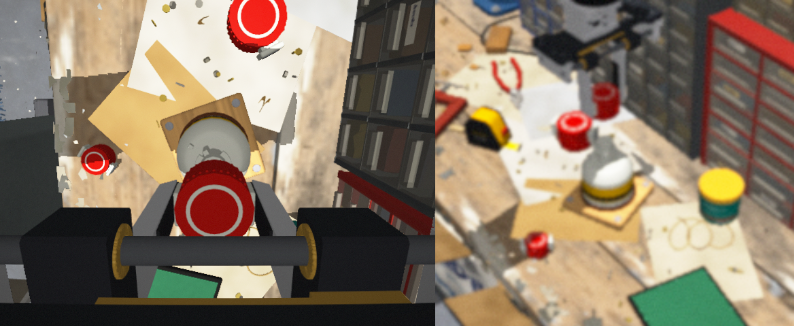

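Run:
```python
from h import *
R=robot.get_state()['tool_rot'];m=[.486,-.1017]
R=Rdown(np.radians(2.6))
robot.move_linear([*m,.206],frame=R,velocity=.12); st('over')
robot.move_linear([*m,.065],velocity=.08);robot.pause(.3); st('low')
r=robot.move_linear([*m,.030],velocity=.015,threshold=3.5); st(r)
for n in('wrist','scene'):
    im=robot.grab_frame(n);cv2.imwrite(f'pics/{n}5.png',im[:,:,::-1])
a=cv2.imread('pics/wrist5.png');b=cv2.imread('pics/scene5.png')
b=cv2.resize(b[200:400,220:440],None,fx=2.4,fy=2.4)
cv2.imwrite('pics/c5.png',cv2.resize(np.hstack([a,b]),None,fx=.68,fy=.68))
```

```text
over 21.75 p [ 0.4861 -0.1013  0.206 ] yaw 2.6 F [-0.8 -0.1 -0.9] M [-0.08  0.05  0.03] op 0.049
low 23.96 p [ 0.4861 -0.1017  0.0651] yaw 2.6 F [-0.3 -0.7 -1. ] M [-0.1   0.08  0.02] op 0.049
True 25.73 p [ 0.486  -0.1017  0.0349] yaw 2.6 F [-1.2  0.   7.7] M [ 0.06  0.26 -0.04] op 0.049
```

View pics/c5.png

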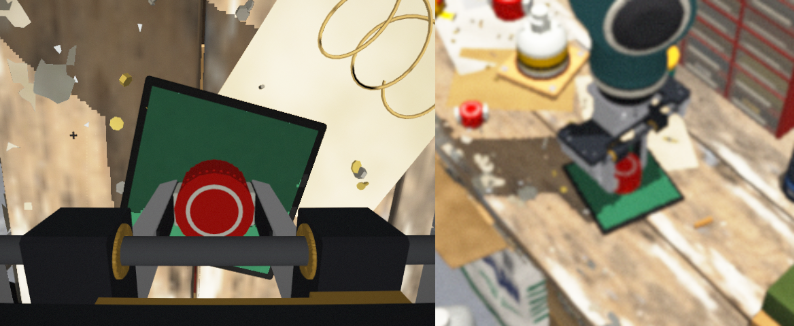

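Contact came at z = 0.0349, against 0.035 predicted. Next: open slowly, retreat and check.

Run:
```python
from h import *
for o in(.055,.062,.07,.094): robot.gripper_to(o); st(o)
robot.pause(.3)
robot.move_linear([.486,-.1017,.12],velocity=.05); robot.move_linear([.42,-.1017,.22],velocity=.12); robot.pause(.3); st('clear')
ci=robot.camera_info('wrist');im=robot.grab_frame('wrist');cv2.imwrite('pics/w6.png',im[:,:,::-1])
sc=robot.grab_frame('scene');cv2.imwrite('pics/s6.png',sc[:,:,::-1])
m=red(im);k,l,s,ce=cv2.connectedComponentsWithStats(m)
for i in range(1,k):
    if s[i,4]>300: print(s[i],ce[i],onz(ci,ce[i],.046).round(4))
a=cv2.imread('pics/w6.png');b=cv2.resize(cv2.imread('pics/s6.png')[160:360,180:400],None,fx=2.4,fy=2.4)
cv2.imwrite('pics/c6.png',cv2.resize(np.hstack([a,b]),None,fx=.68,fy=.68))
```

```text
0.055 26.17 p [ 0.4862 -0.1017  0.0349] yaw 2.6 F [-0.  -0.2  5.4] M [-0.03 -0.09 -0.01] op 0.0553
0.062 26.52 p [ 0.4856 -0.1016  0.0345] yaw 2.6 F [ 0.  -0.5  2.3] M [-0.09  0.    0.03] op 0.0621
0.07 26.9 p [ 0.4855 -0.1016  0.0345] yaw 2.6 F [-0.4  0.2 -0.2] M [-0.09  0.05  0.01] op 0.0703
0.094 27.48 p [ 0.4856 -0.1016  0.0345] yaw 2.6 F [ 0.1 -0.3 -0.3] M [-0.07  0.08  0.05] op 0.0941
clear 31.08 p [ 0.42   -0.1017  0.2197] yaw 2.6 F [-0.1  1.2 -0.4] M [-0.13  0.06 -0.  ] op 0.0942
[ 362  192   58   59 1342] [388.97466468 218.62965723] [ 0.4835 -0.098   0.046 ]
[376 208  33  32 825] [391.69818182 223.51030303] [ 0.4862 -0.1022  0.046 ]
```

View pics/c6.png

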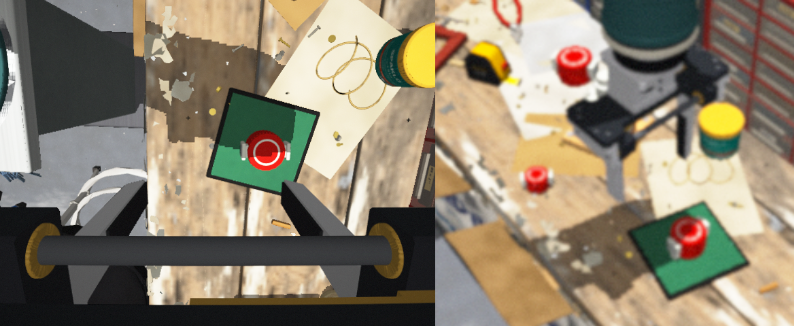

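The cap stands upright at the centre of the mat, at (0.486, -0.102), and the gripper is clear of it.

Run:
```python
from h import *
robot.sign_off(); st('done')
```

```text
the job is handed in; nothing more can be done
the job is handed in; nothing more can be done
```

The jar is open and its red cap is standing right way up on the green mat. I handed the job in at about 31 s of the 72 s allowed. The hand-in reports no verdict.

- **Squeezing and turning:** I found the cap with the top and wrist cameras, which agreed to about 2 mm. I squeezed both tabs fully in (jaws read about 49 mm) and turned the cap anticlockwise in small steps. The stop showed at about 1.27 rad, with about 0.5 N·m of turning resistance at most, and I backed off slightly.
- **Lifting:** The cap came straight off with no more than about 8 N at the wrist and no sign of catching.
- **Setting down:** The cap touched the mat at the expected height, and I then opened the jaws in steps. The last wrist image put its centre at (0.486, -0.102), within 1 mm of the mat centre I measured. The scene view showed it upright with the gripper clear.

No check failed. In the last pictures the tub, tape measure and other caps looked undisturbed. I did not measure the bystanders' positions again, and the two bottles were outside the crops I looked at, though the arm's path kept away from them.

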